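# Switch on a thread winder under its hinged guard

## Robot

A 7-joint arm with a two-finger parallel gripper is mounted at the origin on the work surface. World frame = base frame: x ahead of the robot, y to its left, z up, the work surface at z = 0. Lengths are in m, angles in rad, forces in N, time in s.
With the tool pointing down it reaches from about 0.4 to 0.9 m from the base axis. Payload 5.6 kg.
Tool frame: the origin (TCP) lies on the centre line of the jaws, within the pads' length; the fingertips stand manip.tip_reach ahead of it and the grasp point (between the pads) lies 3 mm ahead of it (manip.tip_reach is the distance from the TCP to the fingertips, in m); z points along the fingers, y is the line along which they close (so a half turn about z gives the same grasp; the last joint's range is limited). The gripper opens to 92 mm and grips with 3 to 60 N. Pads are 20 mm wide; open, the fingers measure 128 mm over their backs; the gripper's body (75 mm by 189 mm) begins 69 mm behind the grasp point.
Start: joints at [1.077, 0.468, -0.012, 1.603, 0.006, 1.071, -0.056], TCP at [0.283, -0.585, 0.237] pointing down, gripper open.
Joint ranges: [-2.53, 2.53], [-0.31, 2.02], [-1.57, 1.55], [0.28, 2.44], [-1.29, 4.43], [0.15, 1.84], [-2.92, 2.92]. Speed limits (rad/s): [2.57, 2.57, 3.14, 3.14, 3.14, 3.14, 3.14].

## Interface

Orientations are given as a 3x3 rotation matrix whose columns are the frame's x, y, z axes.
In Python, from bench import manip gives the robot as it stands.
- The arm moves only by the tool step_arm, never from a script. Its arguments are lists of equal length, an entry for each row: "linear": the shift along the world's x, y, z as a fraction of full scale, a list of three; "rot": the turn, a rotation vector about the world's x, y, z as a fraction of full scale, a list of three; "gripper": the opening, from -1 (shut) to 1 (fully open). In form: {"linear": [[dx, dy, dz], ...], "rot": [[ax, ay, az], ...], "gripper": [gripper, ...]}. A call has 1 to 10 rows; each row shifts and turns the commanded pose from where the row before left it; what a row does not reach is not made up. Full scale, the value 1, is 60 mm for a shift and 6 degrees for a turn. A row lasts 1/8 s, in which the tool goes at most 62.5 mm and 10.7 degrees, less where a joint would pass 70% of its speed; a pose out of reach is approached as far as the arm can. A call with a number of a shift or a turn outside -1 to 1 is refused whole. A call with a gripper value outside its range is refused whole. The fingers move at their own pace and stop on an object; the grip force is fixed at half the most. Time passes only in rows, so rows that do not move let the fingers close. It gives the time, the measured TCP pose, the force, the opening and the grip force at its end, in the units of the state.
- manip.get_obs(): the state, without advancing time (a new reading comes with each control period).
- manip.camera(name): name is "scene" or "top" or "wrist"; returns the picture (384x512x3 uint8, red, green, blue); there is no depth.
- manip.get_calibration(name): a dict with "mtx" (3x3 intrinsics, pixels), "extrinsics" (4x4, takes a point from world to camera coordinates); the wrist camera has in their place "hand_eye" (4x4, takes a point from camera to tool coordinates, whose origin is the TCP and whose axes are the flange's). Camera axes: x right, y up, looking along -z (the intrinsics and any distortion apply to the point x, -y, -z); pixel columns grow to the right and rows downward; lengths in m; the calibration is good to about 2 mm. A picture is of the moment at which its call begins: read the wrist's pose just before it. get_calibration takes no time and is no camera call.
- manip.hand_in(): hands the job in; it is judged then, once.
The state is a dict: "t": time; "joints": joint angles; "joint_velocities": joint speeds; "effort": joint torques, N m; "position": TCP position; "ee_rot": TCP orientation; "contact_force": force on the tool from outside, world axes, zero at the start; "moment": the same for the moment, N m; "finger_gap": finger opening in m; "grip_force": force on a finger pad.
Only numpy, scipy, OpenCV 4.12 (cv2) and the standard library are available. Lean on these libraries where they do the work, as an engineer would, in place of code of your own. Each camera call takes 0.05 s, during which the arm holds its last target. There are 200 camera calls.

## Task

Switch on the thread winder using only your fingertips: lift the hinged guard on top of it right back until it rests open, push the toggle beneath it fully over to its other side, then tip the guard forward so that it drops fully shut over the toggle. Grasp nothing, and leave the two thread spools, the pin tin and the phone where they are.

Things in the scene. Friction and masses are not known exactly. Their poses are not given: they have to be found in the camera images.
- winder: Table-top thread (bobbin) winder, fixed to the table: white case 150 (x) x 260 (y) x 60 mm high. Origin: centre of its underside; its x axis points from its front (robot's side) to its back, y to its left end. Mid-top: an aluminium hood guard hides a toggle. On top, a dial 17 mm high at y = +98 and a bobbin spindle 26 mm high at y = -98.
- guard_hinge (a point): Middle of the guard's hinge pin, on the winder: 30 mm behind the case's centre, 70 mm above the table (10 above the case top). The pin runs along the winder's y; lugs at its ends (y = +-40) reach 18 mm above the case top. Axes: the winder's. Guard when shut: hood 66 mm wide, 80 mm from pin to front wall, flat top 40 mm above the pin, 3 mm sheet, open below and behind.
- guard (a joint): Guard angle, rad: 0 = shut, grows as its front is lifted up and back; 1.5 = fully back on its stop. Light (90 g) free hinge, no spring: balances at about 1.05; clearly below it falls shut, clearly above it falls back and rests open. Fully back it reaches 107 mm above the pin, its flat top faces backwards 35 mm behind the pin, and the space over the toggle is free.
- guard_tab (a point): Middle of the lower front edge of the guard's black lifting tab; moves with the guard. Tab 40 mm wide (y), 4 mm thick, 30 mm long, slopes forward and up (40 degrees) from the top of the guard's front wall. Shut, this point is 104 mm in front of the hinge pin and 58 mm above it (68 mm above the case top), above the case's front face: a fingertip fits beneath or pushes it from the front.
- toggle (a joint): Toggle angle, rad: 0 = off, leaning 0.45 rad to the winder's left (+y); 0.9 = on, leaning as far to the right (-y). Dry-friction hinge along the winder's x, 3 mm above the case top: needs about 2 N at the tip and stays where it is left. Starts within 0.08 of off.
- toggle_tip (a point): Tip of the toggle: steel bat 38 mm long, 8 mm thick at the foot, 13 mm at the tip; its foot is 45 mm in front of the guard's hinge pin, in the winder's middle plane. Moves with the toggle: 37 mm above the case top at either end of its swing, 17 mm left (off) or right (on) of the middle. Hidden under the guard while that is shut.
- spool_a: Green thread spool standing loose beside the winder, diameter 32, height 50 mm; origin at the centre of its underside. To be left alone.
- spool_b: Dark blue thread spool, same size and origin. To be left alone.
- tin: Round steel pin tin standing loose beside the winder, diameter 56, height 45 mm; origin at the centre of its underside. To be left alone.
- phone: Black phone lying loose to the right, 150 x 72 x 9 mm; origin at the centre of its underside. To be left alone.

How it is judged:
By the outcome, as a careful person would: the job done as asked, in the order asked, and still so for the second after the job is handed in, with the robot touching nothing.
It also fails if it takes over 56 s, if anything falls off the work surface, if the arm or the gripper's body presses on something with over 40 N, if the wrist force passes 120 N, or if a joint passes its speed limit or range.

## Working session

There is one attempt and no reset: what is moved stays moved. The work goes in short steps, Python scripts to look and compute and a tool call to move; the robot and the scene stay as the last step left them, time stands still between calls to the robot, and variables do not carry over. Pictures are saved under pics/ and viewed, at most 10 in all, crops included, and the job is handed in when it is done.

Besides the shell and the picture viewer there is one more tool, called after "Request:" as name(argument=value, ...) on one line, values as JSON. step_arm: Moves the arm, as the interface text tells. Shift numbers are shares of 60 mm and turn numbers shares of 6 degrees, none past 1 either way. Its arguments: {"type":"object","properties":{"linear":{"type":"array","items":{"type":"array","items":{"type":"number"}}},"rot":{"type":"array","items":{"type":"array","items":{"type":"number"}}},"gripper":{"type":"array","items":{"type":"number"}}},"required":["linear","rot","gripper"]}

```bash
mkdir -p pics
cat > h.py <<'E'
from bench import manip
import numpy as np, cv2
def shot(n,f):
    im=manip.camera(n); cv2.imwrite(f'pics/{f}.png',im[:,:,::-1]); return im
def ray(n,u,v):
    c=manip.get_calibration(n); K=np.array(c['mtx']); E=np.array(c['extrinsics'])
    d=np.linalg.inv(K)@[u,v,1]; d=np.array([d[0],-d[1],-d[2]])
    R=E[:3,:3]; return -R.T@E[:3,3], R.T@d
def onz(n,u,v,z):
    o,d=ray(n,u,v); return o+d*(z-o[2])/d[2]
def proj(n,p):
    c=manip.get_calibration(n); K=np.array(c['mtx']); E=np.array(c['extrinsics'])
    q=E[:3,:3]@p+E[:3,3]; q=K@[q[0],-q[1],-q[2]]; return q[:2]/q[2]
E
python3 - <<'E'
from h import *
a=shot('top','top1'); b=shot('scene','scene1')
print(manip.tip_reach, manip.get_obs()); print({k:v for k,v in manip.get_calibration('top').items()})
for n in('top','scene'): print(n, ray(n,256,192))
E
```

```text
0.022 {'t': 0.1, 'joints': array([ 1.07700175,  0.46828912, -0.01159524,  1.60350181,  0.00600624,
        1.0713963 , -0.05626859]), 'joint_velocities': array([ 9.70435074e-05, -2.57555161e-03,  1.06080516e-03, -4.03115606e-03,
        2.07966039e-05,  1.47377005e-03, -4.99502423e-04]), 'effort': array([ 3.33152520e-04, -5.21642768e+01, -1.27736398e-02, -2.44365335e+01,
       -5.67778316e-02,  1.40677349e-02,  7.31317368e-05]), 'position': array([ 0.2829218 , -0.58466864,  0.23574787]), 'ee_rot': array([[ 9.00117267e-01,  4.35646973e-01, -7.87805383e-04],
       [ 4.35647668e-01, -9.00116267e-01,  1.34691751e-03],
       [-1.22335905e-04, -1.55558928e-03, -9.99998783e-01]]), 'contact_force': array([-0.21141189,  1.17725283, -0.08730274]), 'moment': array([ 0.00607117, -0.03422873,  0.01532003]), 'grip_force': 0.0, 'finger_gap': 0.09195198440175556}
{'mtx': array([[366.57791037,   0.        , 250.48872322],
       [  0.        , 366.57791037, 185.20242344],
       [  0.        ,   0.        ,   1.        ]]), 'extrinsics': array([[-0.02353125, -0.999463  ,  0.02280313, -0.13581621],
       [ 0.99093281, -0.02030017,  0.13281595, -0.63594461],
       [-0.13228172,  0.02572169,  0.99087837, -1.46792156],
       [ 0.        ,  0.        ,  0.        ,  1.        ]])}
top (array([ 0.43280326, -0.11089564,  1.54209234]), array([ 0.11355274, -0.04037158, -0.99299839]))
scene (array([ 1.50075201, -1.17298071,  0.95783609]), array([-0.53993768,  0.65098818, -0.53379869]))
```

View pics/top1.png

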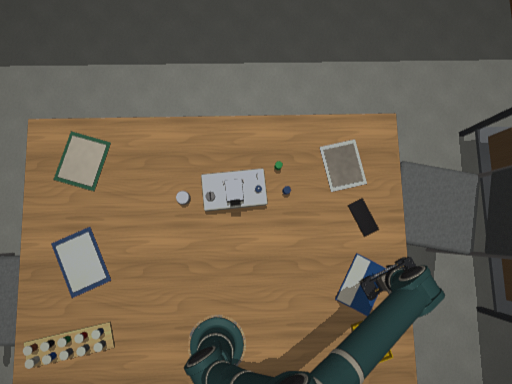

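View pics/scene1.png

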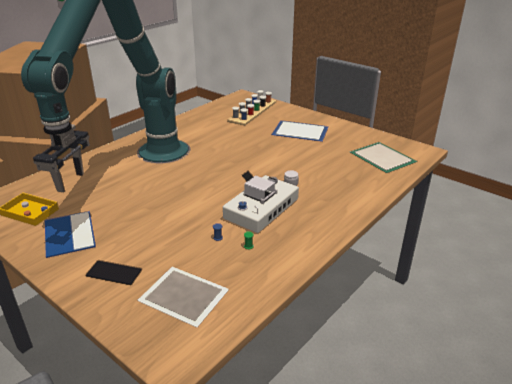

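The top view shows the white winder at about (235,190) with the black tab at (235,203). The tin is at (183,198), the green spool at (278,166), the blue spool at (287,190) and the phone at (363,217). In the scene view the guard is at (262,187) and the tab at (247,176).

Run:
```python
from h import *
a=cv2.imread('pics/top1.png'); g=a.min(2).astype(int); sat=a.max(2).astype(int)-g
roi=np.zeros(g.shape,np.uint8); roi[160:220,196:272]=1
m=((sat<40)&(g>110)&(roi>0)).astype(np.uint8)
m=cv2.morphologyEx(m,cv2.MORPH_CLOSE,np.ones((5,5)))
c=max(cv2.findContours(m,0,2)[0],key=cv2.contourArea)
bx=cv2.boxPoints(cv2.minAreaRect(c)); print(bx)
P=np.array([onz('top',u,v,.06) for u,v in bx]); print(P.round(4)); print(P.mean(0), np.linalg.norm(np.diff(P,axis=0),axis=1))
d=a[195:212,222:250].max(2); ys,xs=np.where(d<45); print('tab px',xs.min()+222,xs.max()+222,ys.min()+195,ys.max()+195,xs.mean()+222,ys.mean()+195)
print('tab', onz('top',xs.mean()+222,ys.mean()+195,.06+.078))
hsv=cv2.cvtColor(a,cv2.COLOR_BGR2HSV)
for n,(u,v) in dict(tin=(183,198),green=(278,166),blue=(287,190),phone=(363,217)).items(): print(n,onz('top',u,v,.048 if n!='phone' else .01).round(3))
t=cv2.resize(a[155:225,165:305],None,fx=5,fy=5,interpolation=cv2.INTER_CUBIC)
b=cv2.imread('pics/scene1.png'); s=cv2.resize(b[160:240,205:310],None,fx=5,fy=5,interpolation=cv2.INTER_CUBIC)
w=max(t.shape[1],s.shape[1]); z=np.zeros((600,800,3),np.uint8)
t=cv2.resize(t,(560,280)); s=cv2.resize(s,(420,320)); z[:280,:560]=t; z[280:,:420]=s
cv2.imwrite('pics/zoom1.png',z)
```

```text
[[200.32825 174.17294]
 [263.17294 167.67175]
 [266.8894  203.59763]
 [204.04471 210.09882]]
[[ 0.6803  0.0544  0.06  ]
 [ 0.7023 -0.2032  0.06  ]
 [ 0.554  -0.2141  0.06  ]
 [ 0.5333  0.0403  0.06  ]]
[ 0.61745738 -0.08066293  0.06      ] [0.25857086 0.14864938 0.25526516]
tab px 230 240 200 205 234.93617021276594 202.2127659574468
tab [ 0.55562188 -0.08610077  0.138     ]
tin [0.585 0.127 0.048]
green [ 0.71  -0.266  0.048]
blue [ 0.609 -0.299  0.048]
phone [ 0.493 -0.62   0.01 ]
```

View pics/zoom1.png

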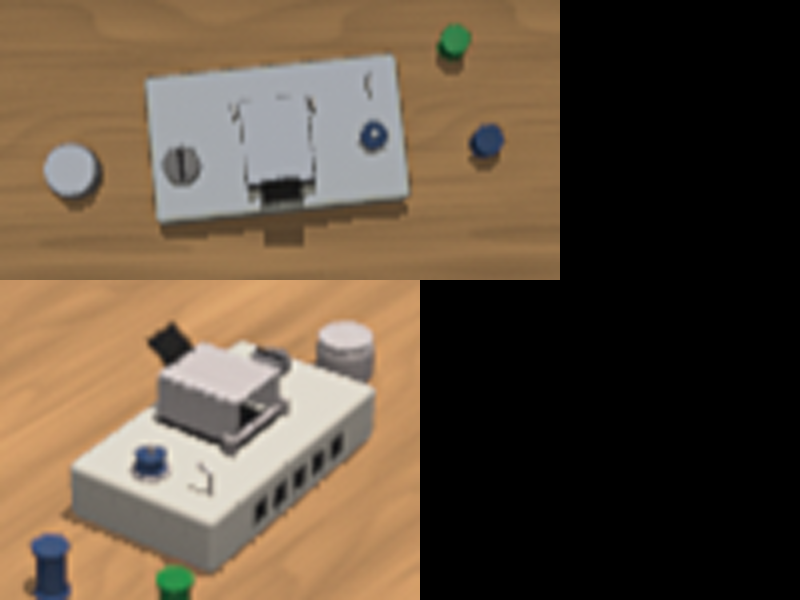

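The case size (258 × 149 mm) and the tab position both fit the winder centred at (0.6175, -0.081) with a yaw of about 4.7°. I'll move in front of the tab with the fingers shut.

Request:
step_arm(linear=[[0.36,0.8,0],[0.36,0.8,0],[0.36,0.8,0],[0.36,0.8,0],[0.36,0.8,0],[0.36,0.8,0],[0.36,0.8,0],[0.36,0.8,0],[0.36,0.8,0],[0.36,0.8,0]], rot=[[0,0,-0.35],[0,0,-0.35],[0,0,-0.35],[0,0,-0.35],[0,0,-0.35],[0,0,-0.35],[0,0,-0.35],[0,0,-0.35],[0,0,-0.35],[0,0,-0.35]], gripper=[-1,-1,-1,-1,-1,-1,-1,-1,-1,-1])

```text
t: 1.35
position: [0.4994, -0.1035, 0.2365]
ee_rot: [[0.997, 0.083, -0.0], [0.083, -0.997, -0.0], [-0.0, 0.0, -1.0]]
contact_force: [1.0, 0.2, 1.1]
finger_gap: 0.0003
grip_force: 0.0
```

Request:
step_arm(linear=[[0,0,0],[0,0,0],[0,0,0]], rot=[[0,0,0],[0,0,0],[0,0,0]], gripper=[-1,-1,-1])

```text
t: 1.72
position: [0.4985, -0.1066, 0.2364]
ee_rot: [[0.997, 0.082, -0.001], [0.082, -0.997, -0.0], [-0.001, 0.0, -1.0]]
contact_force: [0.2, 1.0, 0.7]
finger_gap: 0.0002
grip_force: 0.0
```

```bash
cat >> h.py <<'E'
YAW=np.radians(4.7); C=np.array([.6175,-.0807,0])
Rw=np.array([[np.cos(YAW),-np.sin(YAW),0],[np.sin(YAW),np.cos(YAW),0],[0,0,1]])
def W(x,y,z): return C+Rw@[x,y,z]
def st(show=True):
    o=manip.get_obs(); p=o['position']; R=o['ee_rot']; tip=p+R[:,2]*manip.tip_reach
    print('t',round(o['t'],2),'tip local mm',(1000*Rw.T@(tip-C)).round(1),'toolyaw',np.degrees(np.arctan2(R[1,0],R[0,0])).round(2),'z',R[:,2].round(3),'F',o['contact_force'].round(1),'gap',round(o['finger_gap'],4)); return tip
def wproj(p):
    o=manip.get_obs(); c=manip.get_calibration('wrist'); K=np.array(c['mtx']); H=np.array(c['hand_eye'])
    q=H[:3,:3].T@(o['ee_rot'].T@(p-o['position'])-H[:3,3]); q=K@[q[0],-q[1],-q[2]]; return q[:2]/q[2]
E
python3 - <<'E'
from h import *
st(); im=manip.camera('wrist')[:,:,::-1].copy()
for p in [(-.074,.02,.128),(-.074,-.02,.128),(-.075,.13,.06),(-.075,-.13,.06),(.03,0,.11),(0,.098,.077),(0,-.098,.086)]:
    q=wproj(W(*p)); print(p,q.round(0)); cv2.circle(im,tuple(int(v) for v in q),3,(0,0,255),1)
cv2.imwrite('pics/w1.png',im)
E
```

```text
t 1.73 tip local mm [-120.7  -16.1  214.4] toolyaw 4.68 z [-0.001 -0.    -1.   ] F [0.2 1.  0.7] gap 0.0002
(-0.074, 0.02, 0.128) [209. 140.]
(-0.074, -0.02, 0.128) [258. 140.]
(-0.075, 0.13, 0.06) [111. 132.]
(-0.075, -0.13, 0.06) [363. 132.]
(0.03, 0, 0.11) [232.   3.]
(0, 0.098, 0.077) [128.  51.]
(0, -0.098, 0.086) [345.  50.]
```

View pics/w1.png

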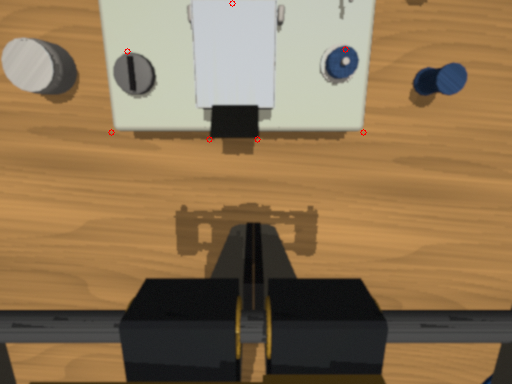

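The case's front corners at (114,131) and (363,130) and the tab edge at (210–258, 137) agree with the model to within about 2 mm. I'll shift the centre by +1.5 mm in x, descend in front of the tab, and work out the lifting arc.

Request:
step_arm(linear=[[0.05,0.06,-0.33],[0.05,0.06,-0.33],[0.06,0.06,-0.33],[0.06,0.06,-0.33],[0.06,0.06,-0.33],[0,0,0],[0,0,0]], rot=[[0,0,0],[0,0,0],[0,0,0],[0,0,0],[0,0,0],[0,0,0],[0,0,0]], gripper=[-1,-1,-1,-1,-1,-1,-1])

```text
t: 2.65
position: [0.5161, -0.0879, 0.1382]
ee_rot: [[0.997, 0.083, 0.001], [0.083, -0.997, -0.0], [0.001, 0.0, -1.0]]
contact_force: [0.4, -0.2, -0.2]
finger_gap: 0.0004
grip_force: 0.0
```

```bash
sed -i 's/\[.6175,-.0807,0\]/[.619,-.0812,0]/' h.py
python3 - <<'E'
from h import *
tip=st(); th=np.arange(0,1.36,.09); r=np.hypot(.104,.058); a0=np.arctan2(.058,.104)
P=[tip]+[W(.030-r*np.cos(a0+t)-.010, 0, .07+r*np.sin(a0+t)-.013) for t in th]
for t,d in zip(th,np.diff(P,axis=0)/.06): print(t.round(2),d.round(3))
E
```

```text
t 2.65 tip local mm [-103.1    1.8  116.2] toolyaw 4.76 z [ 0.001 -0.    -1.   ] F [ 0.4 -0.2 -0.2] gap 0.0004
0.0 [ 0.319 -0.003 -0.02 ]
0.09 [0.094 0.008 0.152]
0.18 [0.107 0.009 0.143]
0.27 [0.119 0.01  0.133]
0.36 [0.131 0.011 0.121]
0.45 [0.141 0.012 0.109]
0.54 [0.15  0.012 0.096]
0.63 [0.158 0.013 0.082]
0.72 [0.165 0.014 0.067]
0.81 [0.17  0.014 0.052]
0.9 [0.174 0.014 0.037]
0.99 [0.177 0.015 0.021]
1.08 [0.178 0.015 0.005]
1.17 [ 0.178  0.015 -0.011]
1.26 [ 0.176  0.014 -0.027]
1.35 [ 0.173  0.014 -0.043]
```

Request:
step_arm(linear=[[0.12,0,0],[0.12,0,0],[0.11,0,0],[0.1,0.01,0.15],[0.11,0.01,0.14],[0.12,0.01,0.13],[0.13,0.01,0.12],[0.14,0.01,0.11],[0,0,0]], rot=[[0,0,0],[0,0,0],[0,0,0],[0,0,0],[0,0,0],[0,0,0],[0,0,0],[0,0,0],[0,0,0]], gripper=[-1,-1,-1,-1,-1,-1,-1,-1,-1])

```text
t: 3.78
position: [0.5743, -0.0839, 0.1772]
ee_rot: [[0.996, 0.084, 0.002], [0.084, -0.996, -0.0], [0.002, 0.0, -1.0]]
contact_force: [-0.6, -0.6, 1.0]
finger_gap: 0.0006
grip_force: 0.2
```

Run:
```python
from h import *
st(); a=shot('wrist','w2'); b=shot('scene','s2'); 
z=np.zeros((384,800,3),np.uint8); z[:,:400]=cv2.resize(a[:260,:,::-1],(400,384)); z[:,400:]=cv2.resize(b[120:250,190:330,::-1],(400,384),interpolation=2); cv2.imwrite('pics/c2.png',z)
```

```text
t 3.77 tip local mm [-44.7   1.  155.2] toolyaw 4.85 z [ 0.002 -0.    -1.   ] F [-0.6 -0.6  1. ] gap 0.0006
```

View pics/c2.png

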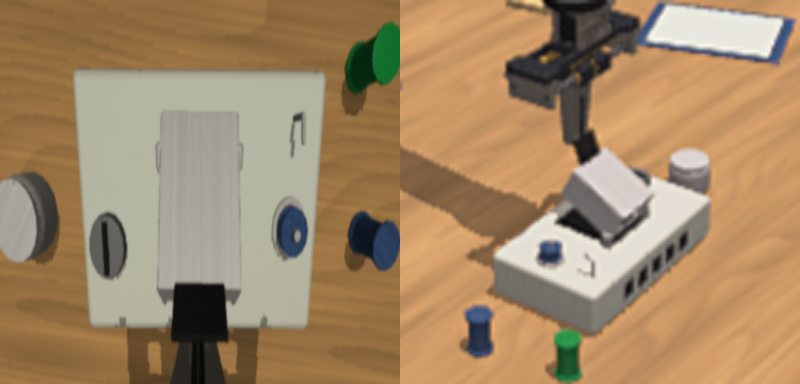

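The guard is up at about 0.45–0.5 rad, with the finger on the tab at about (200,330) in the left half. I'll continue the arc.

Request:
step_arm(linear=[[0.15,0.01,0.1],[0.16,0.01,0.08],[0.16,0.01,0.07],[0.17,0.01,0.05],[0.17,0.01,0.04],[0.18,0.02,0.02],[0.18,0.02,0.01],[0.18,0.02,0],[0.18,0.02,-0.02],[0.17,0.01,-0.03]], rot=[[0,0,0],[0,0,0],[0,0,0],[0,0,0],[0,0,0],[0,0,0],[0,0,0],[0,0,0],[0,0,0],[0,0,0]], gripper=[-1,-1,-1,-1,-1,-1,-1,-1,-1,-1])

```text
t: 5.12
position: [0.6757, -0.0755, 0.1956]
ee_rot: [[0.996, 0.084, -0.0], [0.084, -0.996, 0.0], [-0.0, -0.0, -1.0]]
contact_force: [0.7, 0.8, -0.4]
finger_gap: 0.0009
grip_force: 0.0
```

Run:
```python
from h import *
st()
```

```text
t 5.12 tip local mm [ 56.9   1.  173.6] toolyaw 4.83 z [-0.  0. -1.] F [ 0.7  0.8 -0.4] gap 0.0009
```

Request:
step_arm(linear=[[0,0,0.35],[0,0,0.35],[-0.33,0.19,0],[-0.33,0.19,0],[-0.33,0.19,0],[-0.33,0.19,0],[0,0,0],[0,0,0]], rot=[[0,0,0],[0,0,0],[0,0,0],[0,0,0],[0,0,0],[0,0,0],[0,0,0],[0,0,0]], gripper=[-1,-1,-1,-1,-1,-1,-1,-1])

```text
t: 6.12
position: [0.5967, -0.0307, 0.238]
ee_rot: [[0.997, 0.084, 0.001], [0.084, -0.997, -0.0], [0.001, 0.0, -1.0]]
contact_force: [-0.2, -0.3, -0.7]
finger_gap: 0.0005
grip_force: 0.0
```

Run:
```python
from h import *
st(); a=shot('wrist','w3'); b=shot('scene','s3'); t=shot('top','t3')
for p in [(-.015,.017,.097),(-.015,0,.063),(-.015,-.017,.097)]: print(wproj(W(*p)),proj('scene',W(*p)),proj('top',W(*p)))
z=np.zeros((600,800,3),np.uint8); z[:300,:400]=cv2.resize(a[:,:,::-1],(400,300)); z[:300,400:]=cv2.resize(b[130:235,190:330,::-1],(400,300),interpolation=2);z[300:,:400]=cv2.resize(t[160:220,195:275,::-1],(400,300),interpolation=2); cv2.imwrite('pics/c3.png',z)
```

```text
t 6.12 tip local mm [-18.1  52.1 216. ] toolyaw 4.79 z [ 0.001 -0.    -1.   ] F [-0.2 -0.3 -0.7] gap 0.0005
[289.66124548 180.79010856] [260.56836632 182.5555585 ] [229.71953819 191.39247741]
[301.99838844 172.72135762] [257.71398086 192.91518794] [234.17251479 191.93762114]
[325.04966562 180.81517948] [254.94240186 186.71752314] [238.25663506 190.51803589]
```

View pics/c3.png

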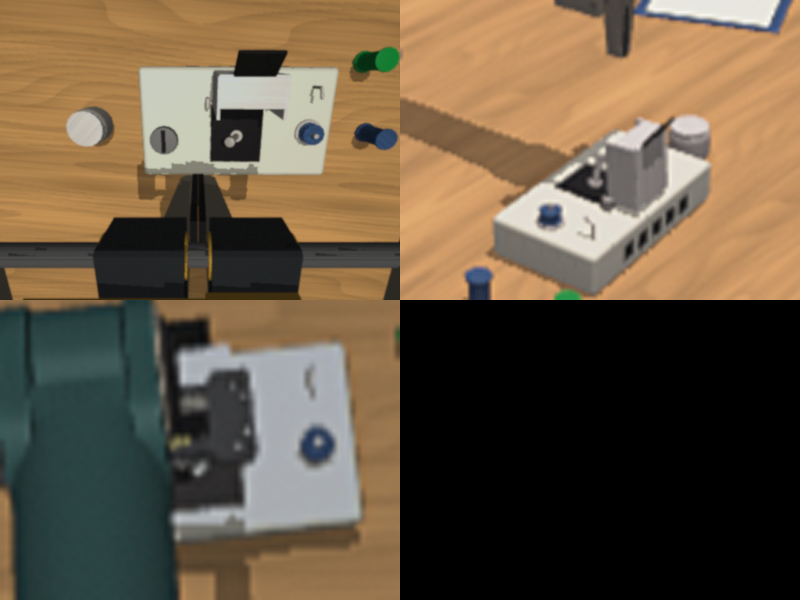

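The guard rests fully back. The toggle tip is at about (229,141) in the left-hand picture, which matches the prediction for the off position (leaning left). I'll descend on its left side and then push right.

Request:
step_arm(linear=[[0,0,-0.44],[0,0,-0.44],[0,0,-0.44],[0,0,-0.44],[0,0,-0.42],[0,0,0],[0.01,-0.1,0],[0.01,-0.1,0],[0.01,-0.1,0],[0,0,0]], rot=[[0,0,0],[0,0,0],[0,0,0],[0,0,0],[0,0,0],[0,0,0],[0,0,0],[0,0,0],[0,0,0],[0,0,0]], gripper=[-1,-1,-1,-1,-1,-1,-1,-1,-1,-1])

```text
t: 7.52
position: [0.5978, -0.0491, 0.1075]
ee_rot: [[0.997, 0.083, 0.001], [0.083, -0.997, -0.0], [0.001, 0.001, -1.0]]
contact_force: [-0.2, 0.5, 0.2]
finger_gap: 0.0006
grip_force: 0.0
```

```bash
python3 -c "
from h import *
st()"
```

```text
t 7.53 tip local mm [-18.5  33.7  85.5] toolyaw 4.74 z [ 0.001 -0.    -1.   ] F [-0.2  0.5  0.2] gap 0.0006
```

Request:
step_arm(linear=[[0.005,-0.07,0],[0.005,-0.07,0],[0.005,-0.07,0],[0.005,-0.07,0],[0,0,0]], rot=[[0,0,0],[0,0,0],[0,0,0],[0,0,0],[0,0,0]], gripper=[-1,-1,-1,-1,-1])

```text
t: 8.15
position: [0.5987, -0.0659, 0.1068]
ee_rot: [[0.997, 0.083, -0.0], [0.083, -0.997, -0.001], [-0.0, 0.001, -1.0]]
contact_force: [0.2, 0.8, 0.1]
finger_gap: 0.0006
grip_force: 0.1
```

```bash
python3 -c "
from h import *
st()"
```

```text
t 8.15 tip local mm [-19.   16.9  84.8] toolyaw 4.77 z [-0.    -0.001 -1.   ] F [0.2 0.8 0.1] gap 0.0006
```

Request:
step_arm(linear=[[0.005,-0.06,0],[0.005,-0.06,0],[0.005,-0.06,0],[0,0,0]], rot=[[0,0,0],[0,0,0],[0,0,0],[0,0,0]], gripper=[-1,-1,-1,-1])

```text
t: 8.65
position: [0.5994, -0.0762, 0.1067]
ee_rot: [[0.997, 0.084, -0.001], [0.084, -0.997, -0.0], [-0.001, 0.0, -1.0]]
contact_force: [0.2, 0.1, -0.7]
finger_gap: 0.0005
grip_force: 0.3
```

Run:
```python
from h import *
st(); a=shot('wrist','w4'); b=shot('scene','s4')
for p in [(-.015,.017,.097),(-.015,0,.063),(-.015,-.017,.097)]: print(wproj(W(*p)),proj('scene',W(*p)))
z=np.zeros((384,800,3),np.uint8); z[:,:400]=cv2.resize(a[60:360,100:412,::-1],(400,384)); z[:,400:]=cv2.resize(b[150:225,220:298,::-1],(400,384),interpolation=2); cv2.imwrite('pics/c4.png',z)
```

```text
t 8.65 tip local mm [-19.1   6.6  84.7] toolyaw 4.79 z [-0.001 -0.    -1.   ] F [ 0.2  0.1 -0.7] gap 0.0005
[234.53038372 238.97322366] [260.56836632 182.5555585 ]
[263.0957242  216.75850125] [257.71398086 192.91518794]
[295.55122271 239.0336016 ] [254.94240186 186.71752314]
```

View pics/c4.png

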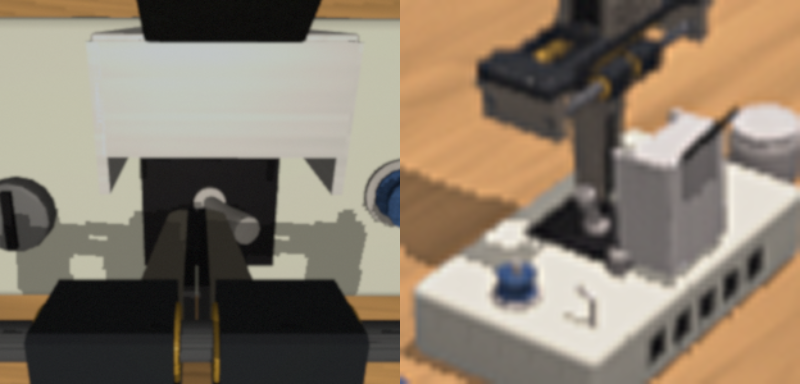

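The toggle has gone over, with its tip at about (291,239) in full wrist pixels against about (295,239) for fully on. I'll push a little more, watching the force.

Request:
step_arm(linear=[[0,-0.04,0],[0,-0.04,0],[0,-0.04,0],[0,0,0]], rot=[[0,0,0],[0,0,0],[0,0,0],[0,0,0]], gripper=[-1,-1,-1,-1])

```text
t: 9.25
position: [0.5995, -0.0779, 0.1068]
ee_rot: [[0.996, 0.087, -0.001], [0.087, -0.996, 0.006], [-0.0, -0.006, -1.0]]
contact_force: [-1.1, 10.7, -0.5]
finger_gap: 0.0006
grip_force: 4.8
```

```bash
python3 -c "
from h import *
st()"
```

```text
t 9.25 tip local mm [-19.2   5.1  84.8] toolyaw 5.01 z [-0.001  0.006 -1.   ] F [-1.1 10.7 -0.5] gap 0.0006
```

The toggle is on its stop at 10.7 N. Now I'll back off, rise, and go round over the top to behind the guard.

Request:
step_arm(linear=[[0,0.15,0],[0,0.15,0],[0,0,0.47],[0,0,0.47],[0,0,0.47],[0,0,0.47],[0,0,0.47],[0,0,0]], rot=[[0,0,0],[0,0,0],[0,0,0],[0,0,0],[0,0,0],[0,0,0],[0,0,0],[0,0,0]], gripper=[-1,-1,-1,-1,-1,-1,-1,-1])

```text
t: 10.25
position: [0.601, -0.0654, 0.2505]
ee_rot: [[0.997, 0.083, 0.005], [0.083, -0.997, -0.001], [0.005, 0.002, -1.0]]
contact_force: [0.2, 0.9, 0.1]
finger_gap: 0.0004
grip_force: 0.0
```

Run:
```python
from h import *
st(); a=shot('wrist','w5'); b=shot('scene','s5')
for p in [(-.015,.017,.097),(-.015,0,.063),(-.015,-.017,.097)]: print(wproj(W(*p)),proj('scene',W(*p)))
z=np.zeros((384,800,3),np.uint8); z[:,:400]=cv2.resize(a[60:260,200:408,::-1],(400,384)); z[:,400:]=cv2.resize(b[150:225,220:298,::-1],(400,384),interpolation=2); cv2.imwrite('pics/c5.png',z)
```

```text
t 10.25 tip local mm [-16.5  17.2 228.5] toolyaw 4.78 z [ 0.005 -0.001 -1.   ] F [0.2 0.9 0.1] gap 0.0004
[253.46767171 178.19986564] [260.56836632 182.5555585 ]
[268.91065891 170.59000578] [257.71398086 192.91518794]
[287.77213773 178.23446281] [254.94240186 186.71752314]
```

View pics/c5.png

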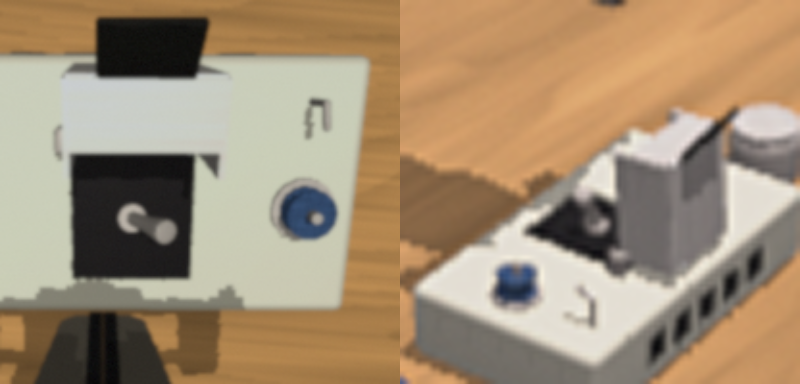

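The toggle leans fully right, with its tip at about (286,180) against the expected (288,178), and the guard is still back. Next I go behind the guard.

Request:
step_arm(linear=[[0.44,-0.02,0],[0.44,-0.02,0],[0.44,-0.02,0],[0.44,-0.02,0],[0.44,-0.02,0],[0,0,-0.35],[0,0,-0.35],[0,0,-0.35],[0,0,0]], rot=[[0,0,0],[0,0,0],[0,0,0],[0,0,0],[0,0,0],[0,0,0],[0,0,0],[0,0,0],[0,0,0]], gripper=[-1,-1,-1,-1,-1,-1,-1,-1,-1])

```text
t: 11.48
position: [0.7296, -0.071, 0.1819]
ee_rot: [[0.996, 0.084, -0.005], [0.084, -0.996, 0.0], [-0.005, -0.001, -1.0]]
contact_force: [-0.1, 0.2, 0.0]
finger_gap: 0.0006
grip_force: 0.0
```

Run:
```python
from h import *
tip=st(); th=np.arange(1.5,.6,-.1); r=np.hypot(.104,.058); a0=np.arctan2(.058,.104)
P=[tip]+[W(.030-r*np.cos(a0+t)+.010+.003, 0, .07+r*np.sin(a0+t)-.016) for t in th]
for t,d in zip(th,np.diff(P,axis=0)/.06): print(t.round(2),d.round(3))
```

```text
t 11.47 tip local mm [110.9   1.1 159.9] toolyaw 4.83 z [-0.005  0.    -1.   ] F [-0.1  0.2  0. ] gap 0.0006
1.5 [-0.288 -0.043  0.032]
1.4 [-0.183 -0.015  0.075]
1.3 [-0.19  -0.016  0.056]
1.2 [-0.194 -0.016  0.037]
1.1 [-0.197 -0.016  0.017]
1.0 [-0.198 -0.016 -0.002]
0.9 [-0.196 -0.016 -0.022]
0.8 [-0.193 -0.016 -0.042]
0.7 [-0.188 -0.015 -0.061]
```

Request:
step_arm(linear=[[-0.14,-0.02,0.02],[-0.14,-0.02,0.02],[-0.18,-0.015,0.07],[-0.19,-0.015,0.06],[-0.19,-0.015,0.04],[-0.19,-0.015,0.02],[-0.19,-0.015,0],[-0.19,-0.015,0],[-0.19,-0.015,0],[0,0,0]], rot=[[0,0,0],[0,0,0],[0,0,0],[0,0,0],[0,0,0],[0,0,0],[0,0,0],[0,0,0],[0,0,0],[0,0,0]], gripper=[-1,-1,-1,-1,-1,-1,-1,-1,-1,-1])

```text
t: 12.72
position: [0.6349, -0.0798, 0.1989]
ee_rot: [[0.996, 0.084, -0.0], [0.084, -0.996, -0.0], [-0.0, 0.0, -1.0]]
contact_force: [0.8, -0.3, 0.9]
finger_gap: 0.0004
grip_force: 0.0
```

Request:
step_arm(linear=[[0.1,0,0.2],[0.2,0.01,0.4],[0.2,0.01,0.4],[0.2,0.01,0.4],[0.2,0.01,0.4],[0,0,0],[0,0,0],[0,0,0]], rot=[[0,0,0],[0,0,0],[0,0,0],[0,0,0],[0,0,0],[0,0,0],[0,0,0],[0,0,0]], gripper=[-1,-1,-1,-1,-1,-1,-1,-1])

```text
t: 13.72
position: [0.6889, -0.0773, 0.3055]
ee_rot: [[0.996, 0.084, -0.002], [0.084, -0.996, 0.0], [-0.002, -0.0, -1.0]]
contact_force: [-0.7, 0.9, -0.8]
finger_gap: 0.0004
grip_force: 0.0
```

Run:
```python
from h import *
st(); t=shot('top','t6'); b=shot('scene','s6')
z=np.zeros((384,800,3),np.uint8); z[:,:400]=cv2.resize(t[150:235,165:305,::-1],(400,384)); z[:,400:]=cv2.resize(b[150:260,205:310,::-1],(400,384),interpolation=2); cv2.imwrite('pics/c6.png',z)
d=np.abs(b.astype(int)-cv2.imread('pics/scene1.png')[:,:,::-1]).max(2)[160:260,205:310]; ys,xs=np.where(d>60); print(len(xs), xs.mean()+205 if len(xs) else 0, ys.mean()+160 if len(xs) else 0)
```

```text
t 13.72 tip local mm [ 69.9  -1.8 283.5] toolyaw 4.82 z [-0.002  0.    -1.   ] F [-0.7  0.9 -0.8] gap 0.0004
701 233.34522111269615 188.37232524964338
```

View pics/c6.png

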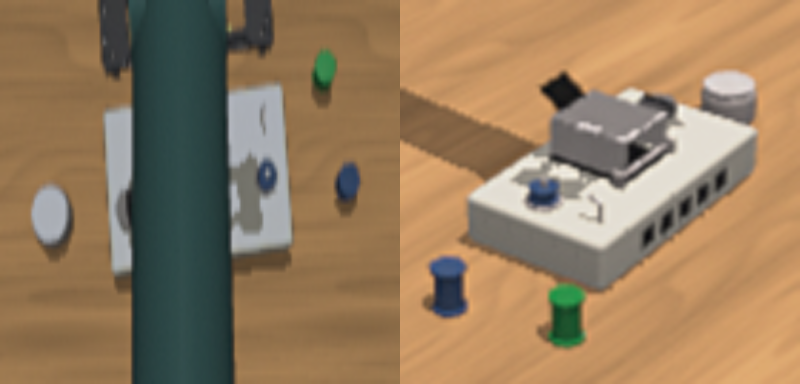

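The guard is shut exactly as at the start, with the tab again at about (248,176) in the scene picture. The spools and tin haven't moved and the arm is clear.

```bash
python3 -c "
from bench import manip
print(manip.hand_in())"
```

```text
the job is handed in; nothing more can be done
None
```

The job is handed in at about 14 s: I lifted the guard right back, pushed the toggle over to its on stop, and tipped the guard so it dropped shut; nothing was grasped and the spools, tin and phone were left alone.

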